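Touch off a sample block and pin it

TASK

The sample block has been set down a little out of place on the analyser's grey base. With the green-handled steel pin from the grey stand, touch off the block: with the side of the shank gently push in first the blue, then the yellow, then the red sprung pad by two or three millimetres, a short moment each and never onto its stop; then put the pin fully home in the orange-ringed bore of the block and let go. Do not force anything, and leave the jar, sieve and dish alone.

Things in the scene. Friction and masses are not known exactly. Their poses are not given: they have to be found in the camera images.
- base: Grey base, fixed, 170 x 230 x 12 mm; origin under its centre on the bench, x to the far side, y left along its length. On it is clamped the aluminium sample block, 100 (x) x 150 (y) x 34 mm, its top 46 mm over the bench, centred only roughly: up to 6 mm off in x and in y and 0.05 rad askew. The block itself is not measured; the points below belong to the base, not to it.
- block_nominal (a point): Where the block's centre would be if it sat true: over the base's origin, at the height of the block's top. In the block's own frame (from its centre, axes as the base's but for the skew) the bore is at x +20, y -45 mm, the blue and yellow pad faces both at x -58 mm (middles at y -50 and y +50), the red pad face at y +83 mm (middle at x 0).
- bore_nominal (a point): Where the mouth of the orange-ringed bore would be if the block sat true (x +20, y -45 mm of the base), at the block's top. The bore is vertical, 15.5 mm wide, 30 mm deep, its mouth chamfered 1.5 mm. The real bore may be up to about 11 mm away, too far to find without touching off.
- pad_blue (a joint): Travel of the blue pad, m: 0 at rest, grows as it is pushed to the block's +x, stop at 0.006. Flat upright face 30 mm wide, 20 mm high (23 to 43 mm over the bench), 8 mm proud of the block's side, looking to -x. Spring: 1 N to start it, then 1 N per mm. Touched once the pin keeps it over 1 mm in for 0.2 s; over 5.5 mm is too far.
- pad_yellow (a joint): Travel of the yellow pad, m; like the blue pad (same face size and height, spring, stop and limits), on the same side of the block, nearer its left end. A stripe of each pad's colour on the block's top edge marks where it is.
- pad_red (a joint): Travel of the red pad, m; like the blue pad (same face size and height, spring, stop and limits) but on the block's left end, looking to +y and pushed in towards -y of the block.
- pin: Steel register pin, upright in the stand, about 0.25 kg; origin at the centre of its tip, z up along it. Round shank 14 mm thick (z 0 to 28 mm, tip chamfered 2 mm), round shoulder 30 mm wide (z 28 to 34), green handle 22 x 22 mm (z 34 to 80), sides along the pin's x and y. At the start its tip is 6 mm over the bench; fully home in the block, shoulder on the block's top, 18 mm.
- pin_grip (a point): Point on the pin's axis to grip it by: 61 mm above the tip, in the green handle.
- pin_tip (a point): Centre of the pin's tip (the pin's origin).
- stand: Grey stand for the pin, fixed, 64 x 64 x 34 mm, with a 16 mm hole through its middle; origin at the centre of its underside. It is to the left or to the right of the base.
- grain_jar: Bystander: amber jar with white cap, 66 mm across, 100 mm high; origin at the centre of its underside. Stands on the other side from the stand.
- sieve: Bystander: small steel sieve pan, 100 mm across, 45 mm high, beyond the base; origin at the centre of its underside.
- dish: Bystander: white weighing dish, 80 mm across, 20 mm high, beyond the base; origin at the centre of its underside.
Things that resemble listed ones, but are neither listed nor needed, are in the scene too. What is meant by the pin is not black, and is the smaller of those in its own colour.

How it is judged:
By the outcome, as a careful person would: the job done as asked, in the order asked, and still so for the second after the job is handed in, with the robot touching nothing.
It also fails if it takes over 72 s, if anything falls off the work surface, if the arm or the gripper's body presses on something with over 40 N, if the wrist force passes 120 N, or if a joint passes its speed limit or range.

ROBOT

A 6-joint arm with a two-finger parallel gripper is mounted at the origin on the work surface. World frame = base frame: x ahead of the robot, y to its left, z up, the work surface at z = 0. Lengths are in m, angles in rad, forces in N, time in s.
With the tool pointing down it reaches from about 0.425 to 0.95 m from the base axis. Payload 14.7 kg.
Tool frame: the origin (TCP) lies at the very end of the fingers, on their centre line; the grasp point (between the pads) lies 19 mm behind it; z points along the fingers, y is the line along which they close (so a half turn about z gives the same grasp; the last joint's range is limited). The gripper opens to 85 mm and grips with 20 to 120 N. Pads are 22 mm wide; open, the fingers measure 114 mm over their backs; the gripper's body (76 mm by 85 mm) begins 54 mm behind the grasp point. The pads swing forward as they close: fully open they stand 13 mm farther back than shut.
Start: joints at [1.069, 0.48, 1.596, -0, 1.065, -0.047], TCP at [0.286, 0.584, 0.231] pointing down, gripper open.
Joint ranges: [-2.75, 2.75], [-0.82, 2.05], [0.23, 2.67], [-1.56, 4.7], [0.09, 2.69], [-2.92, 2.92]. Speed limits (rad/s): [1.89, 1.89, 2.39, 3.01, 3.01, 3.01].

INTERFACE

Orientations are given as a 3x3 rotation matrix whose columns are the frame's x, y, z axes.
In Python, from cell import arm, optics gives the robot as it stands.
- The arm moves only by the tool apply_moves, never from a script. Its argument "series" is text: rows parted by semicolons, each of 5 numbers parted by spaces: the finger opening in mm, from 0 to 85.4, then the shift along the tool's x, y, z in mm, then the turn about the tool's z in rad. A call has 1 to 5 rows; each row shifts and turns the commanded pose from where the row before left it, along the tool's axes as they then stand; what a row does not reach is not made up. A row lasts 1/10 s, in which the tool goes at most 50 mm and 8.59 degrees, less where a joint would pass 70% of its speed; a pose out of reach is approached as far as the arm can. A call with a gripper value outside its range is refused whole. The fingers move at their own pace and stop on an object; "squeeze" is the grip in N (left out, the last holds). Time passes only in rows, so rows that do not move let the fingers close. It gives the time, the measured TCP pose, the force, the opening and the grip force at its end, in the units of the state.
- arm.get_state(): the state, without advancing time (a new reading comes with each control period).
- optics.snapshot(name): name is "scene" or "top" or "wrist"; returns (picture, depth): 480x640x3 uint8, red, green, blue; 480x640 float32, m along the optical axis (not along the pixel's ray), 0 where there is no reading.
- optics.calibration(name): a dict with "fx", "fy", "cx", "cy" (pixels), "pose" (4x4, takes a point from camera to world coordinates). Camera axes: x right, y up, looking along -z (the intrinsics and any distortion apply to the point x, -y, -z); pixel columns grow to the right and rows downward; lengths in m; the calibration is good to about 2 mm. A picture is of the moment at which its call begins: read the wrist's pose just before it. calibration takes no time and is no camera call; for the wrist camera it gives the pose at the moment of the call.
- arm.hand_in(): hands the job in; it is judged then, once.
The state is a dict: "clock": time; "q": joint angles; "qvel": joint speeds; "joint_torque": joint torques, N m; "position": TCP position; "orientation": TCP orientation; "contact_force": force on the tool from outside, world axes, zero at the start; "moment": the same for the moment, N m; "opening": finger opening in m; "gripper_force": force on a finger pad.
Only numpy, scipy, OpenCV 4.12 (cv2) and the standard library are available. Lean on these libraries where they do the work, as an engineer would, in place of code of your own. Each camera call takes 0.05 s, during which the arm holds its last target. There are 200 camera calls.

## Working session

There is one attempt and no reset: what is moved stays moved. The work goes in short steps, Python scripts to look and compute and a tool call to move; the robot and the scene stay as the last step left them, time stands still between calls to the robot, and variables do not carry over. Pictures are saved under pics/ and viewed, at most 10 in all, crops included, and the job is handed in when it is done.

Besides the shell and the picture viewer there is one more tool, called after "Emit:" as a command line: name --argument value ..., lists and objects as JSON in quotes. apply_moves: Moves the arm, as the interface text tells. Its arguments: {"type":"object","properties":{"series":{"type":"string"},"squeeze":{"type":"number"}},"required":["series"]}

```bash
mkdir -p pics
cat > h.py <<'E'
import numpy as np, cv2
from cell import arm, optics
np.set_printoptions(precision=4,suppress=True)
def snap(n,f):
    c=optics.calibration(n); p,d=optics.snapshot(n)
    cv2.imwrite(f'pics/{f}.png',p[:,:,::-1]); np.savez(f'pics/{f}.npz',p=p,d=d,**{k:np.array(v) for k,v in c.items() if not isinstance(v,str) and v is not None})
    return p,d,c
def w(c,u,v,z):
    "pixel to world; z=depth along axis"
    P=np.array([(u-c['cx'])/c['fx']*z,-(v-c['cy'])/c['fy']*z,-z,1]); return (np.array(c['pose'])@P)[:3]
def wz(c,u,v,h):
    "pixel ray meets plane z=h"
    T=np.array(c['pose']); o=T[:3,3]; r=w(c,u,v,1)-o; return o+r*(h-o[2])/r[2]
E
python3 - <<'E'
from h import *
for n in('top','scene'):
    p,d,c=snap(n,n+'0'); print(n,c)
s=arm.get_state(); print(s)
E
```

```text
top {'fx': 450.4404646930566, 'fy': 450.4404646930566, 'cx': 322.11966663213684, 'cy': 236.74552119135126, 'pose': array([[-0.0025,  0.9995, -0.033 ,  0.5666],
       [-1.    , -0.0026, -0.0036,  0.041 ],
       [-0.0037,  0.033 ,  0.9994,  0.8364],
       [ 0.    ,  0.    ,  0.    ,  1.    ]])}
scene {'fx': 524.5797310174661, 'fy': 524.5797310174661, 'cx': 316.16781226706814, 'cy': 240.55127274919445, 'pose': array([[-0.7221, -0.548 ,  0.4223,  1.0502],
       [ 0.6918, -0.5662,  0.4481,  0.4973],
       [-0.0064,  0.6157,  0.788 ,  0.9093],
       [ 0.    ,  0.    ,  0.    ,  1.    ]])}
{'clock': 0.1, 'q': array([ 1.0694,  0.4808,  1.5968,  0.    ,  1.0651, -0.0466]), 'qvel': array([-0.0012, -0.0016, -0.001 , -0.0008, -0.0001, -0.0003]), 'joint_torque': array([  0.001 , -95.2252, -43.1044,   0.0001,   0.0048,   0.0001]), 'position': array([0.2853, 0.5836, 0.2307]), 'orientation': array([[-0.8984,  0.4393, -0.0006],
       [ 0.4393,  0.8984, -0.001 ],
       [ 0.0001, -0.0011, -1.    ]]), 'contact_force': array([ 1.259 , -0.4387, -0.8564]), 'moment': array([-0.0252, -0.0206,  0.0211]), 'gripper_force': 0.0, 'opening': 0.08512328008872407}
```

View pics/top0.png

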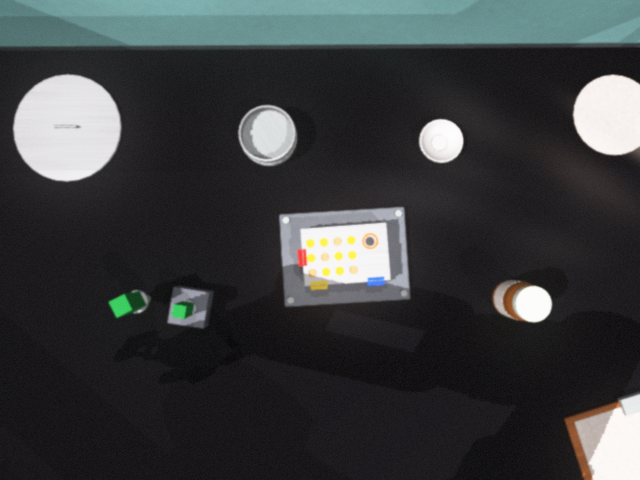

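View pics/scene0.png

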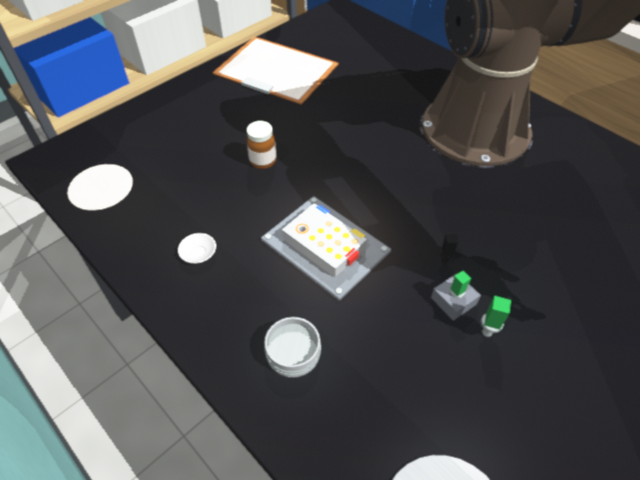

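Top view: two green-handled pins, at (122,306), larger and free-standing, and at (181,311), smaller and in the grey stand. There is also a black one near scene (450,243). The one in the stand at (181,311) fits the description because it is the smaller green one. I'll confirm this in a crop.

Run:
```python
import numpy as np,cv2
from h import wz
z=np.load('pics/top0.npz');p=z['p'];d=z['d']
g=lambda im:np.clip(255*(im/255.)**.6,0,255).astype('uint8')
a=cv2.resize(g(p[270:380,100:250]),(600,440),interpolation=cv2.INTER_CUBIC)
cv2.imwrite('pics/cropA.png',a[:,:,::-1])
b=cv2.resize(g(p[200:312,270:420]),(750,560),interpolation=cv2.INTER_CUBIC)
cv2.imwrite('pics/cropB.png',b[:,:,::-1])
```

```text
(no output)
```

View pics/cropA.png

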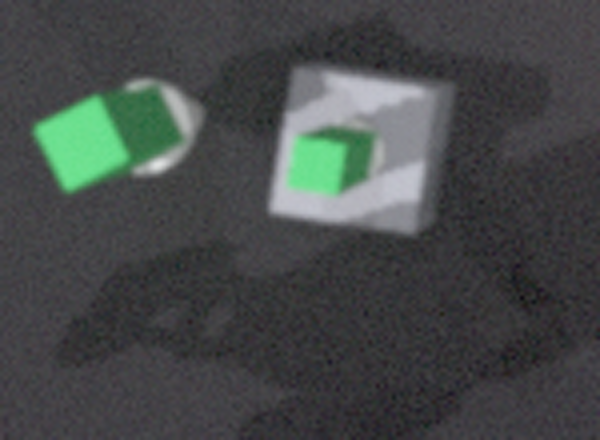

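View pics/cropB.png

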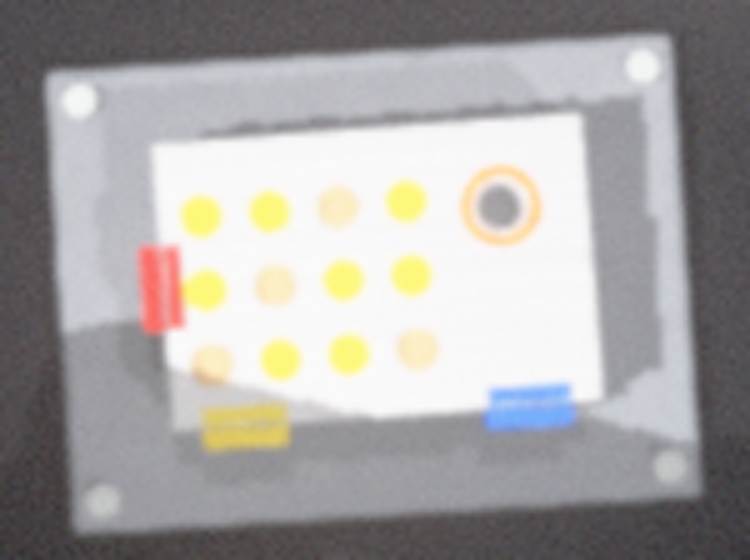

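Crop A confirms it: the small green handle sits in the grey stand, with its top centre at about px (179.5,311). The larger free-standing pin, at px (122,306), is not the one meant. Crop B shows the block with the bore at about px (370,241) and pads in blue, yellow and red.

Run:
```python
import numpy as np,cv2
from h import w,wz
z=np.load('pics/top0.npz');c=z;d=z['d']
A=lambda x,y:(100+x/4-.375,270+y/4-.375); B=lambda x,y:(270+x/5-.4,200+y/5-.4)
print('top corners');
for q in [(293,133),(347,138),(340,196),(288,185)]: print(wz(c,*A(*q),.086))
u,v=A(318,164); print('pin depth pt',w(c,u,v,d[int(v),int(u)]))
u,v=A(83,145); print('big pin',w(c,u,v,d[int(v),int(u)]))
print('stand');
for q in [(293,65),(455,82),(418,235),(270,213)]: print(wz(c,*A(*q),.034))
base=np.array([wz(c,*B(*q),.012) for q in [(45,72),(668,35),(703,495),(75,533)]]);print('base',base,base.mean(0))
blk=np.array([wz(c,*B(*q),.046) for q in [(152,143),(580,113),(605,400),(172,430)]]);print('block',blk,blk.mean(0))
for m in(base,blk):
    e=(m[0]-m[1])+(m[3]-m[2]); print('yaw',np.arctan2(-e[0],e[1]), np.linalg.norm(m[0]-m[1]),np.linalg.norm(m[1]-m[2]))
print('bore',wz(c,*B(499,206),.046))
s=np.load('pics/scene0.npz')
for q in [(460,285),(448,243),(450,235),(500,310),(261,130)]: print('scene',q,w(s,*q,s['d'][q[1],q[0]]))
# anything taller than 15mm near the stand
H=[]
for v in range(280,480,1):
    for u in range(60,300,1):
        if d[v,u]>0:
            P=w(c,u,v,d[v,u])
            if P[2]>.03: H.append(P)
H=np.array(H);
import collections
k=collections.defaultdict(list)
for P in H:k[(round(P[0]/.03),round(P[1]/.03))].append(P[2])
print({(round(a*.03,2),round(b*.03,2)):(len(v),round(max(v),3)) for (a,b),v in k.items() if len(v)>5})
```

```text
top corners
[0.4821 0.2919 0.086 ]
[0.48   0.2694 0.086 ]
[0.456  0.2721 0.086 ]
[0.4606 0.2938 0.086 ]
pin depth pt [0.4693 0.2811 0.0867]
big pin [0.4797 0.3699 0.1065]
stand
[0.5063 0.3095 0.034 ]
[0.4986 0.2374 0.034 ]
[0.4311 0.2534 0.034 ]
[0.4409 0.3192 0.034 ]
base [[ 0.6357  0.1237  0.012 ]
 [ 0.6487 -0.1049  0.012 ]
 [ 0.4806 -0.1162  0.012 ]
 [ 0.4673  0.1127  0.012 ]] [0.5581 0.0038 0.012 ]
block [[ 0.6078  0.0827  0.046 ]
 [ 0.6179 -0.0677  0.046 ]
 [ 0.5173 -0.0758  0.046 ]
 [ 0.5072  0.0758  0.046 ]] [0.5625 0.0037 0.046 ]
yaw 0.05734498654085891 0.22897425124382767 0.16847772990535673
yaw 0.06702852835405962 0.15075649511698125 0.10091461886222944
bore [ 0.5853 -0.0391  0.046 ]
scene (460, 285) [0.4821 0.289  0.0758]
scene (448, 243) [0.4173 0.2114 0.0751]
scene (450, 235) [0.4031 0.204  0.0818]
scene (500, 310) [0.4959 0.3772 0.1078]
scene (261, 130) [ 0.4839 -0.2876  0.1031]
{(0.51, 0.3): (74, np.float64(0.038)), (0.51, 0.27): (53, np.float64(0.037)), (0.51, 0.36): (85, np.float64(0.108)), (0.51, 0.24): (9, np.float64(0.038)), (0.48, 0.36): (522, np.float64(0.111)), (0.48, 0.3): (201, np.float64(0.089)), (0.48, 0.27): (409, np.float64(0.09)), (0.48, 0.24): (79, np.float64(0.038)), (0.48, 0.39): (94, np.float64(0.111)), (0.45, 0.36): (25, np.float64(0.108)), (0.45, 0.3): (143, np.float64(0.089)), (0.45, 0.27): (313, np.float64(0.09)), (0.45, 0.24): (31, np.float64(0.04)), (0.45, 0.33): (12, np.float64(0.037)), (0.42, 0.21): (190, np.float64(0.084)), (0.42, 0.18): (16, np.float64(0.081)), (0.39, 0.18): (11, np.float64(0.082)), (0.39, 0.21): (107, np.float64(0.084))}
```

Emit:
apply_moves --series "60 -37.3 -23.8 0 0; 60 -37.3 -23.8 0 0; 60 -37.3 -23.8 0 0; 60 -37.3 -23.8 0 0; 60 -37.3 -23.8 0 0" --squeeze 80

```text
clock: 0.6
position: [0.4012, 0.3935, 0.2311]
orientation: [[-0.899, 0.439, -0.0], [0.439, 0.899, -0.0], [0.0, -0.0, -1.0]]
contact_force: [0.8, 1.1, -0.5]
opening: 0.0599
gripper_force: 0.0
```

Emit:
apply_moves --series "60 -37.3 -23.8 0 0; 60 -37.3 -23.8 0 0; 60 -37.3 -23.8 0 0; 60 0 0 0 0.137; 60 0 0 0 0.137"

```text
clock: 1.1
position: [0.4705, 0.2803, 0.2311]
orientation: [[-0.741, 0.672, -0.001], [0.672, 0.741, -0.0], [0.0, -0.001, -1.0]]
contact_force: [0.5, 0.4, 0.6]
opening: 0.0598
gripper_force: 0.0
```

Emit:
apply_moves --series "60 0 0 0 0.137; 60 0 0 0 0.137; 60 0 0 0 0.137; 60 0 0 0 0.137; 60 0 0 0 0.137"

```text
clock: 1.6
position: [0.4697, 0.2817, 0.231]
orientation: [[-0.151, 0.989, -0.001], [0.989, 0.151, -0.0], [-0.0, -0.001, -1.0]]
contact_force: [-0.5, -0.5, -0.4]
opening: 0.06
gripper_force: 0.0
```

Emit:
apply_moves --series "60 0 0 0 0.137; 60 0 0 0 0.137; 60 0 0 0 0; 60 0 0 0 0"

```text
clock: 2.0
position: [0.4698, 0.2817, 0.2311]
orientation: [[0.112, 0.994, -0.0], [0.994, -0.112, -0.0], [-0.0, -0.0, -1.0]]
contact_force: [-0.2, 0.3, -1.0]
opening: 0.06
gripper_force: 0.0
```

Run:
```python
from h import *
p,d,c=snap('wrist','w1'); s=arm.get_state(); print(s['position'],s['orientation'],s['clock'],s['q'],s['opening'],s['contact_force']); print(c)
```

```text
[0.4698 0.2818 0.2312] [[ 0.1126  0.9936 -0.0002]
 [ 0.9936 -0.1126 -0.0001]
 [-0.0001 -0.0002 -1.    ]] 2.05 [0.4849 0.3383 1.8318 0.     0.9718 0.5977] 0.06015024644230382 [-0.1678 -0.292   0.5876]
{'fx': 351.6528168163638, 'fy': 351.6528168163638, 'cx': 312.1823205255833, 'cy': 235.10774433178506, 'pose': array([[ 0.9936,  0.1081,  0.0326,  0.477 ],
       [-0.1129,  0.9515,  0.2863,  0.355 ],
       [-0.0001, -0.2881,  0.9576,  0.3728],
       [ 0.    ,  0.    ,  0.    ,  1.    ]])}
```

View pics/w1.png

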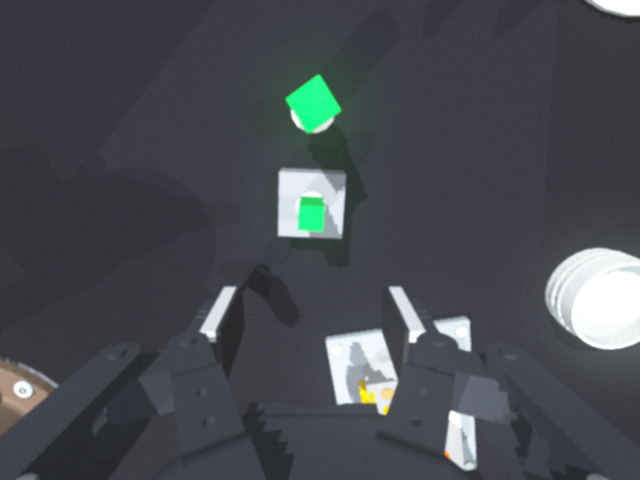

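The pin handle is at px (312,213), the stand is around it, and the gripper is nearly aligned with both.

Run:
```python
from h import *
z=np.load('pics/w1.npz');p=z['p'].astype(int);d=z['d']
sub=np.zeros(d.shape,bool);sub[175:245,270:350]=1
g=sub&(p[...,1]>p[...,0]+60)&(p[...,1]>p[...,2]+40)&(d>0)
v,u=np.nonzero(g);P=np.array([w(z,a,b,d[b,a]) for a,b in zip(u,v)])
print(len(P),np.percentile(P[:,2],[5,25,50,75,95]))
t=P[:,2]>.082
T=np.array([wz(z,a,b,.086)[:2] for a,b in zip(u[t],v[t])]).astype('f4')
r=cv2.minAreaRect(T*1000);print('top',r, u[t].min(),u[t].max(),v[t].min(),v[t].max())
# stand top
s=sub&~g&(p.min(2)>110)&(d>0)
v,u=np.nonzero(s);Q=np.array([w(z,a,b,d[b,a]) for a,b in zip(u,v)]);k=(Q[:,2]>.028)&(Q[:,2]<.04)
print(np.median(Q[k,2]),cv2.minAreaRect((np.array([wz(z,a,b,.034)[:2] for a,b in zip(u[k],v[k])])*1000).astype('f4')))
```

```text
870 [0.0502 0.083  0.0848 0.0854 0.0861]
top ((467.919921875, 284.11883544921875), (22.467178344726562, 21.808216094970703), 82.85295867919922) 298 324 205 231
0.03322828124448268 ((467.96282958984375, 282.90325927734375), (63.18744659423828, 63.528228759765625), 81.96147155761719)
```

Emit:
apply_moves --series "60 1.5 -2 45 0.012; 60 0 0 45 0; 60 0 0 45 0; 60 0 0 30 0; 60 0 0 17.5 0"

```text
clock: 2.55
position: [0.4669, 0.2829, 0.0462]
orientation: [[0.125, 0.992, -0.003], [0.992, -0.125, -0.001], [-0.002, -0.003, -1.0]]
contact_force: [0.5, -0.2, 0.2]
opening: 0.0601
gripper_force: 0.0
```

Emit:
apply_moves --series "60 0 0 0 0; 40 0 0 0 0; 30 0 0 0 0; 24 0 0 0 0; 20 0 0 0 0" --squeeze 40

```text
clock: 3.05
position: [0.4689, 0.2839, 0.0501]
orientation: [[0.128, 0.992, 0.002], [0.992, -0.128, 0.001], [0.001, 0.002, -1.0]]
contact_force: [-0.9, -0.1, 8.6]
opening: 0.0218
gripper_force: 38.5
```

Emit:
apply_moves --series "10 0 0 0 0; 10 0 0 0 0; 10 0 0 0 0; 10 0 0 0 0; 10 0 0 0 0"

```text
clock: 3.55
position: [0.4688, 0.2839, 0.0501]
orientation: [[0.128, 0.992, 0.002], [0.992, -0.128, 0.001], [0.001, 0.002, -1.0]]
contact_force: [-1.8, -0.5, 8.7]
opening: 0.0217
gripper_force: 38.5
```

Emit:
apply_moves --series "10 0 0 -4 0; 10 0 0 -10 0; 10 0 0 -25 0; 10 0 0 -25 0; 10 0 0 -16 0" --squeeze 80

```text
clock: 4.05
position: [0.4686, 0.2838, 0.1313]
orientation: [[0.128, 0.992, 0.002], [0.992, -0.128, 0.001], [0.001, 0.002, -1.0]]
contact_force: [0.9, -0.1, -2.6]
opening: 0.0211
gripper_force: 79.5
```

Emit:
apply_moves --series "10 0 0 0 0; 10 0 0 0 0"

```text
clock: 4.25
position: [0.4682, 0.2835, 0.1291]
orientation: [[0.129, 0.992, 0.001], [0.992, -0.129, 0.0], [0.0, 0.001, -1.0]]
contact_force: [0.2, 0.2, -3.2]
opening: 0.0213
gripper_force: 79.5
```

Run:
```python
from h import *
p,d,c=snap('wrist','w2'); s=arm.get_state(); print(s['position'],s['orientation'],s['clock'],s['contact_force'],s['moment'],s['opening'])
g=lambda im:np.clip(255*(im/255.)**.6,0,255).astype('uint8')
cv2.imwrite('pics/w2g.png',g(p)[:,:,::-1])
```

```text
[0.4678 0.2833 0.1285] [[ 0.1285  0.9917 -0.0004]
 [ 0.9917 -0.1285 -0.0002]
 [-0.0003 -0.0003 -1.    ]] 4.3 [ 0.0668 -0.3993 -2.6269] [-0.0317  0.0188 -0.0202] 0.021116744672452403
```

View pics/w2g.png

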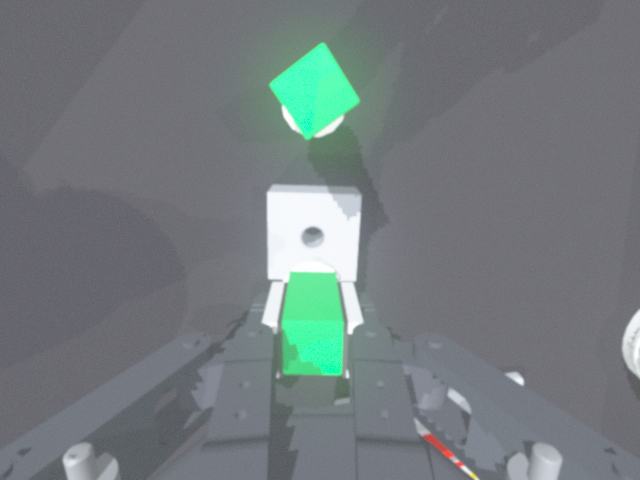

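The pin is held upright between the fingers and clear of the stand, with its shank below; the stand hole at px (312,237) is empty. Next I carry it over in front of the blue pad.

Emit:
apply_moves --series "10 0 0 0 -0.097; 10 0 0 0 -0.097; 10 -20 -1 0 0; 10 -40 -1 0 0; 10 -40 -1 0 0"

```text
clock: 4.8
position: [0.4707, 0.1827, 0.1276]
orientation: [[-0.067, 0.998, -0.002], [0.998, 0.067, -0.001], [-0.0, -0.002, -1.0]]
contact_force: [0.2, -0.4, -3.4]
opening: 0.0211
gripper_force: 79.4
```

Emit:
apply_moves --series "10 -40 -1 0 0; 10 -40 -1 0 0; 10 -40 -1 0 0; 10 -40 -1 0 0; 10 -40 -1 0 0"

```text
clock: 5.3
position: [0.4788, -0.0179, 0.1278]
orientation: [[-0.065, 0.998, -0.002], [0.998, 0.065, 0.0], [0.0, -0.002, -1.0]]
contact_force: [0.5, -0.1, -2.5]
opening: 0.0207
gripper_force: 79.4
```

Emit:
apply_moves --series "10 -25 -1 0 0; 10 -10 0 0 0; 10 0 0 0 0; 10 0 0 0 0"

```text
clock: 5.7
position: [0.4805, -0.0507, 0.1283]
orientation: [[-0.065, 0.998, -0.001], [0.998, 0.065, 0.0], [0.0, -0.001, -1.0]]
contact_force: [0.4, 0.4, -2.3]
opening: 0.0208
gripper_force: 79.4
```

```bash
cat >> h.py <<'E'
def goal(x,y):
    "shift to world x,y in tool mm"
    s=arm.get_state(); R=np.array(s['orientation']); p=np.array(s['position'])
    print('pos',p,'yang',np.arctan2(R[1,1],R[0,1]),'F',s['contact_force'],'t',s['clock'])
    print('tool shift mm',(R.T@np.array([x-p[0],y-p[1],0]))*1000)
E
python3 -c "
from h import *
goal(.4859,-.0515)"
```

```text
pos [ 0.4805 -0.0507  0.1283] yang 0.06477409499890882 F [ 0.4318  0.4108 -2.2723] t 5.7
tool shift mm [-1.1898  5.3379 -0.0063]
```

Emit:
apply_moves --series "10 -1 0 20 0; 10 0 0 20 0; 10 0 0 15 0; 10 0 0 6 0; 10 0 0 0 0"

```text
clock: 6.2
position: [0.4804, -0.0513, 0.0672]
orientation: [[-0.066, 0.998, -0.002], [0.998, 0.066, 0.0], [0.0, -0.002, -1.0]]
contact_force: [0.2, 0.4, -1.5]
opening: 0.0211
gripper_force: 79.5
```

Emit:
apply_moves --series "10 0 5 0 0; 10 0 5 0 0; 10 0 3 0 0; 10 0 0 0 0; 10 0 0 0 0"

```text
clock: 6.7
position: [0.494, -0.0515, 0.068]
orientation: [[-0.065, 0.998, 0.0], [0.998, 0.065, -0.0], [-0.0, 0.0, -1.0]]
contact_force: [-0.6, -0.1, -0.8]
opening: 0.0213
gripper_force: 79.5
```

Run:
```python
from h import *
c=optics.calibration('wrist')
for n in('top','scene'):
    p,d,c=snap(n,n+'1')
g=lambda im:np.clip(255*(im/255.)**.5,0,255).astype('uint8')
s=np.load('pics/scene1.npz')['p'];
cv2.imwrite('pics/s1.png',cv2.resize(g(s[150:300,230:430]),(800,600),interpolation=cv2.INTER_CUBIC)[:,:,::-1])
goal(.4909,-.0511)
```

```text
pos [ 0.4938 -0.0515  0.0679] yang 0.06488953211918631 F [-0.3924 -0.487  -1.9259] t 6.8
tool shift mm [ 0.6047 -2.8186  0.0003]
```

View pics/s1.png

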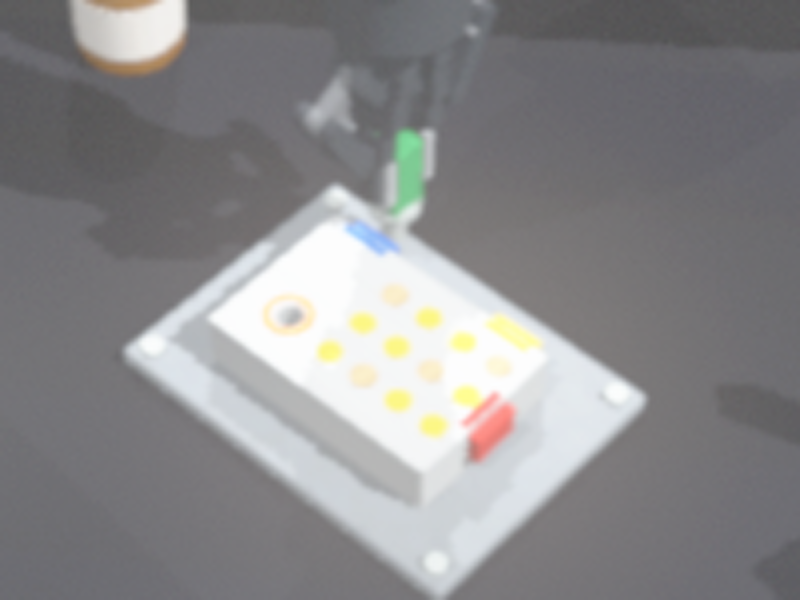

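The pin stands in front of the blue pad, with its shoulder at crop (405,212) and the blue stripe at (372,237). I'll advance gently.

Emit:
apply_moves --series "10 0 2 0 0; 10 0 2 0 0; 10 0 1 0 0; 10 0 0 0 0; 10 0 0 0 0"

```text
clock: 7.3
position: [0.4989, -0.0512, 0.0678]
orientation: [[-0.065, 0.998, -0.0], [0.998, 0.065, 0.0], [0.0, -0.0, -1.0]]
contact_force: [0.9, -0.1, -1.3]
opening: 0.0212
gripper_force: 79.5
```

Emit:
apply_moves --series "10 0 1 0 0; 10 0 1 0 0; 10 0 0 0 0; 10 0 0 0 0; 10 0 0 0 0"

```text
clock: 7.8
position: [0.5008, -0.0511, 0.0678]
orientation: [[-0.065, 0.998, -0.0], [0.998, 0.065, -0.0], [0.0, -0.0, -1.0]]
contact_force: [-0.4, 0.3, -2.0]
opening: 0.0209
gripper_force: 79.4
```

Emit:
apply_moves --series "10 0 1 0 0; 10 0 0 0 0; 10 0 0 0 0"

```text
clock: 8.1
position: [0.5018, -0.051, 0.0678]
orientation: [[-0.065, 0.998, -0.0], [0.998, 0.065, 0.0], [0.0, -0.0, -1.0]]
contact_force: [-1.8, -0.8, -1.2]
opening: 0.0211
gripper_force: 79.5
```

Emit:
apply_moves --series "10 0 1 0 0; 10 0 0 0 0; 10 0 0 0 0"

```text
clock: 8.4
position: [0.5028, -0.0509, 0.0678]
orientation: [[-0.065, 0.998, -0.0], [0.998, 0.065, 0.0], [0.0, -0.0, -1.0]]
contact_force: [-2.5, -1.5, -1.3]
opening: 0.0208
gripper_force: 79.6
```

Emit:
apply_moves --series "10 0 0.8 0 0; 10 0 0 0 0; 10 0 0 0 0; 10 0 0 0 0"

```text
clock: 8.8
position: [0.5036, -0.0509, 0.0678]
orientation: [[-0.065, 0.998, -0.0], [0.998, 0.065, 0.0], [0.0, -0.0, -1.0]]
contact_force: [-3.5, -2.1, -0.2]
opening: 0.021
gripper_force: 79.7
```

```bash
cat >> h.py <<'E'
def avg(n=16):
    F=[];P=[];M=[]
    for i in range(n):
        optics.snapshot('wrist'); s=arm.get_state(); F.append(s['contact_force']);P.append(s['position']);M.append(s['orientation'])
    R=np.mean(M,0); F=np.array(F);print('t',s['clock'],'P mm',np.mean(P,0)*1000,'F',F.mean(0),'Ftool',R.T@F.mean(0),'sem',F.std(0)/n**.5,'yang',np.arctan2(R[1,1],R[0,1]))
E
python3 -c "
from h import *
avg()"
```

```text
t 9.6 P mm [503.6981 -50.8684  67.7961] F [-3.4874 -2.2943 -0.9111] Ftool [-2.0629 -3.6291  0.9113] sem [0.1176 0.1059 0.105 ] yang 0.0650063805788567
```

Emit:
apply_moves --series "10 0 -4 0 0; 10 0 -8.6 0 0; 10 15 0 0 0; 10 25 0 0 0; 10 25 0 0 0"

```text
clock: 10.1
position: [0.4868, 0.0141, 0.0679]
orientation: [[-0.064, 0.998, 0.001], [0.998, 0.064, 0.0], [0.0, 0.001, -1.0]]
contact_force: [1.0, -0.8, -2.3]
opening: 0.021
gripper_force: 79.5
```

Emit:
apply_moves --series "10 25 0 0 0; 10 10 2 0 0; 10 0 2 0 0; 10 0 2 0 0; 10 0 1 0 0"

```text
clock: 10.6
position: [0.4921, 0.0479, 0.0678]
orientation: [[-0.064, 0.998, 0.0], [0.998, 0.064, -0.0], [-0.0, 0.0, -1.0]]
contact_force: [0.3, -0.0, -2.1]
opening: 0.0209
gripper_force: 79.5
```

```bash
python3 -c "
from h import *
avg(8)"
```

```text
t 11.0 P mm [491.7205  48.058   67.7771] F [-0.5143 -0.0518 -1.7584] Ftool [-0.0186 -0.5165  1.7584] sem [0.1704 0.1455 0.1405] yang 0.06422765339398556
```

Emit:
apply_moves --series "10 0 1 0 0; 10 0 1 0 0; 10 0 0 0 0; 10 0 0 0 0"

```text
clock: 11.4
position: [0.4936, 0.0487, 0.0678]
orientation: [[-0.065, 0.998, -0.0], [0.998, 0.065, -0.0], [-0.0, -0.0, -1.0]]
contact_force: [0.1, 0.3, -1.4]
opening: 0.0211
gripper_force: 79.5
```

Emit:
apply_moves --series "10 0 1 0 0; 10 0 0 0 0; 10 0 0 0 0"

```text
clock: 11.7
position: [0.4944, 0.0488, 0.0678]
orientation: [[-0.065, 0.998, -0.0], [0.998, 0.065, -0.0], [0.0, -0.0, -1.0]]
contact_force: [-2.0, 1.3, -2.0]
opening: 0.0213
gripper_force: 79.5
```

Emit:
apply_moves --series "10 0 1 0 0; 10 0 0 0 0; 10 0 0 0 0"

```text
clock: 12.0
position: [0.4955, 0.0488, 0.0678]
orientation: [[-0.065, 0.998, -0.0], [0.998, 0.065, 0.0], [0.0, -0.0, -1.0]]
contact_force: [-2.7, 1.6, -1.0]
opening: 0.0211
gripper_force: 79.6
```

Emit:
apply_moves --series "10 0 0.8 0 0; 10 0 0 0 0; 10 0 0 0 0; 10 0 0 0 0"

```text
clock: 12.4
position: [0.4963, 0.0489, 0.0678]
orientation: [[-0.065, 0.998, -0.0], [0.998, 0.065, -0.0], [0.0, -0.0, -1.0]]
contact_force: [-4.0, 1.2, -1.1]
opening: 0.0215
gripper_force: 79.6
```

```bash
python3 -c "
from h import *
avg()"
```

```text
t 13.2 P mm [496.3935  48.8683  67.7943] F [-3.1461  1.4773 -0.9019] Ftool [ 1.6786 -3.0434  0.9021] sem [0.108  0.1139 0.164 ] yang 0.06500392498042083
```

Emit:
apply_moves --series "10 0 -4 0 0; 10 0 -8.6 0 0; 10 20 0 0 0; 10 25 0 0 0; 10 10 0 0 0"

```text
clock: 13.7
position: [0.48, 0.1041, 0.0679]
orientation: [[-0.066, 0.998, 0.001], [0.998, 0.066, 0.0], [0.0, 0.001, -1.0]]
contact_force: [-0.3, -0.2, -2.3]
opening: 0.0212
gripper_force: 79.5
```

Emit:
apply_moves --series "10 0 15 0 0; 10 0 25 0 0; 10 0 25 0 0; 10 0 10.5 0 0; 10 0 0 0 0"

```text
clock: 14.2
position: [0.5566, 0.1077, 0.0677]
orientation: [[-0.065, 0.998, 0.001], [0.998, 0.065, 0.0], [-0.0, 0.001, -1.0]]
contact_force: [0.1, -0.2, -2.6]
opening: 0.021
gripper_force: 79.5
```

Emit:
apply_moves --series "10 -5 0 0 0; 10 -3 0 0 0; 10 0 0 0 0; 10 0 0 0 0"

```text
clock: 14.6
position: [0.5556, 0.0996, 0.0679]
orientation: [[-0.065, 0.998, -0.0], [0.998, 0.065, -0.0], [-0.0, -0.0, -1.0]]
contact_force: [0.6, -0.1, -1.7]
opening: 0.0209
gripper_force: 79.5
```

```bash
python3 -c "
from h import *
avg(6);goal(.5563,.0935)"
```

```text
t 14.9 P mm [555.9965  99.8817  67.8521] F [ 0.0552 -0.0785 -2.3577] Ftool [-0.0819  0.05    2.3577] sem [0.092  0.1428 0.1578] yang 0.06502384712672785
pos [0.5561 0.1    0.0678] yang 0.06513423863533307 F [ 0.0555  0.1169 -2.672 ] t 14.9
tool shift mm [-6.4484 -0.2502 -0.0001]
```

Emit:
apply_moves --series "10 -2 0 0 0; 10 -2 0 0 0; 10 -1 0 0 0; 10 0 0 0 0; 10 0 0 0 0"

```text
clock: 15.4
position: [0.5565, 0.0949, 0.0678]
orientation: [[-0.065, 0.998, 0.0], [0.998, 0.065, 0.0], [0.0, 0.0, -1.0]]
contact_force: [0.7, 0.8, -1.8]
opening: 0.021
gripper_force: 79.4
```

Emit:
apply_moves --series "10 -1 0 0 0; 10 0 0 0 0; 10 0 0 0 0"

```text
clock: 15.7
position: [0.5566, 0.0939, 0.0678]
orientation: [[-0.065, 0.998, 0.0], [0.998, 0.065, 0.0], [0.0, 0.0, -1.0]]
contact_force: [-0.2, 3.1, -1.4]
opening: 0.0208
gripper_force: 79.4
```

Emit:
apply_moves --series "10 -1 0 0 0; 10 0 0 0 0; 10 0 0 0 0"

```text
clock: 16.0
position: [0.5566, 0.0929, 0.0678]
orientation: [[-0.065, 0.998, 0.0], [0.998, 0.065, 0.0], [0.0, 0.0, -1.0]]
contact_force: [-0.0, 3.6, -1.7]
opening: 0.021
gripper_force: 79.3
```

```bash
python3 -c "
from h import *
avg(14)"
```

```text
t 16.7 P mm [556.6091  92.8907  67.8067] F [-0.2892  3.1843 -1.165 ] Ftool [ 3.1963 -0.0818  1.165 ] sem [0.1427 0.1036 0.1443] yang 0.06500029448697113
```

Touch-off complete. The calculated bore position in TCP coordinates is (585.5, -38.3) mm, and the camera gives (585.3, -39.1). I'll back off, lift and carry the pin over.

Emit:
apply_moves --series "10 4 0 0 0; 10 6 0 0 0; 10 0 0 -20 0; 10 0 0 -20 0; 10 -20 3 0 0"

```text
clock: 17.2
position: [0.5612, 0.0848, 0.1099]
orientation: [[-0.067, 0.998, 0.003], [0.998, 0.067, 0.0], [0.0, 0.003, -1.0]]
contact_force: [-1.1, -0.5, -3.5]
opening: 0.0209
gripper_force: 79.6
```

Emit:
apply_moves --series "10 -40 10 0 0; 10 -40 10 0 0; 10 -30 10 0 0; 10 -9 4 0 0; 10 0 0 0 0"

```text
clock: 17.7
position: [0.6024, -0.0344, 0.1077]
orientation: [[-0.063, 0.998, 0.0], [0.998, 0.063, -0.0], [-0.0, 0.0, -1.0]]
contact_force: [0.6, 1.5, -3.8]
opening: 0.0208
gripper_force: 79.6
```

Emit:
apply_moves --series "10 0 0 0 0; 10 0 0 0 0"

```text
clock: 17.9
position: [0.6013, -0.0322, 0.1077]
orientation: [[-0.066, 0.998, -0.001], [0.998, 0.066, 0.0], [0.0, -0.001, -1.0]]
contact_force: [-0.7, 0.2, -2.5]
opening: 0.0213
gripper_force: 79.6
```

```bash
python3 -c "
from h import *
avg(6);goal(.5855,-.0383)"
```

```text
t 18.2 P mm [601.6374 -32.5712 107.8362] F [ 0.4051 -0.2173 -2.2488] Ftool [-0.2437  0.3903  2.2488] sem [0.1557 0.1906 0.2632] yang 0.06605802017969202
pos [ 0.6018 -0.033   0.1079] yang 0.06562088549685074 F [-0.2308 -1.113  -2.2781] t 18.2
tool shift mm [ -4.2301 -16.6167   0.0005]
```

Emit:
apply_moves --series "10 -2 -8 0 0; 10 -2.2 -8.5 0 0; 10 0 0 0 0; 10 0 0 6 0; 10 0 0 5 0"

```text
clock: 18.7
position: [0.5859, -0.0388, 0.0965]
orientation: [[-0.065, 0.998, 0.001], [0.998, 0.065, -0.0], [-0.0, 0.001, -1.0]]
contact_force: [0.5, 1.3, -3.3]
opening: 0.0212
gripper_force: 79.6
```

Emit:
apply_moves --series "10 0 0 0 0; 10 0 0 0 0; 10 0 0 0 0"

```text
clock: 19.0
position: [0.5859, -0.0387, 0.0968]
orientation: [[-0.065, 0.998, 0.0], [0.998, 0.065, -0.0], [-0.0, 0.0, -1.0]]
contact_force: [-0.2, -0.7, -2.6]
opening: 0.0211
gripper_force: 79.6
```

```bash
python3 -c "
from h import *
avg(6);goal(.5855,-.0383)"
```

```text
t 19.3 P mm [585.8237 -38.6895  96.8879] F [ 0.102  -0.1931 -2.473 ] Ftool [-0.1992  0.0888  2.473 ] sem [0.2061 0.2078 0.1597] yang 0.06503467577905625
pos [ 0.5858 -0.0387  0.0969] yang 0.06505532005044795 F [-0.2893 -0.3925 -2.5004] t 19.3
tool shift mm [ 0.4043 -0.2377 -0.    ]
```

Emit:
apply_moves --series "10 0.4 -0.25 2 0; 10 0 0 3 0; 10 0 0 2 0; 10 0 0 2 0; 10 0 0 0 0"

```text
clock: 19.8
position: [0.5852, -0.0383, 0.0874]
orientation: [[-0.065, 0.998, -0.001], [0.998, 0.065, 0.0], [0.0, -0.001, -1.0]]
contact_force: [-0.4, 0.1, -1.7]
opening: 0.0214
gripper_force: 79.6
```

Emit:
apply_moves --series "10 0 0 2 0; 10 0 0 2 0; 10 0 0 0 0"

```text
clock: 20.1
position: [0.5852, -0.0383, 0.0835]
orientation: [[-0.065, 0.998, -0.0], [0.998, 0.065, 0.0], [0.0, -0.0, -1.0]]
contact_force: [-0.5, 0.0, -2.4]
opening: 0.0212
gripper_force: 79.6
```

Emit:
apply_moves --series "10 0 0 3 0; 10 0 0 3 0; 10 0 0 3 0; 10 0 0 3 0; 10 0 0 0 0"

```text
clock: 20.6
position: [0.5851, -0.0383, 0.0713]
orientation: [[-0.065, 0.998, -0.001], [0.998, 0.065, 0.0], [0.0, -0.001, -1.0]]
contact_force: [-0.0, 0.1, -2.6]
opening: 0.0212
gripper_force: 79.6
```

Emit:
apply_moves --series "10 0 0 2 0; 10 0 0 2 0; 10 0 0 1.5 0; 10 0 0 1 0; 10 0 0 0 0"

```text
clock: 21.1
position: [0.5854, -0.0383, 0.0652]
orientation: [[-0.065, 0.998, -0.0], [0.998, 0.065, 0.0], [0.0, -0.0, -1.0]]
contact_force: [0.1, -0.4, -2.1]
opening: 0.021
gripper_force: 79.6
```

Emit:
apply_moves --series "10 0 0 1 0; 10 0 0 1 0; 10 0 0 0 0; 10 0 0 0 0"

```text
clock: 21.5
position: [0.5854, -0.0383, 0.0633]
orientation: [[-0.065, 0.998, -0.0], [0.998, 0.065, -0.0], [-0.0, -0.0, -1.0]]
contact_force: [-0.6, -0.6, -2.3]
opening: 0.0215
gripper_force: 79.6
```

Emit:
apply_moves --series "10 0 0 0.6 0; 10 0 0 0 0; 10 0 0 0 0"

```text
clock: 21.8
position: [0.5854, -0.0383, 0.0627]
orientation: [[-0.065, 0.998, -0.0], [0.998, 0.065, 0.0], [0.0, -0.0, -1.0]]
contact_force: [0.4, -0.0, -2.1]
opening: 0.021
gripper_force: 79.6
```

Emit:
apply_moves --series "10 0 0 0.4 0; 10 0 0 0 0; 10 0 0 0 0"

```text
clock: 22.1
position: [0.5854, -0.0383, 0.0623]
orientation: [[-0.065, 0.998, 0.0], [0.998, 0.065, 0.0], [-0.0, 0.0, -1.0]]
contact_force: [-1.1, -0.1, -2.2]
opening: 0.0211
gripper_force: 79.6
```

Emit:
apply_moves --series "10 0 0 0.5 0; 10 0 0 0 0; 10 0 0 0 0"

```text
clock: 22.4
position: [0.5857, -0.0384, 0.062]
orientation: [[-0.065, 0.998, 0.0], [0.998, 0.065, -0.0], [-0.0, 0.0, -1.0]]
contact_force: [-0.0, -1.8, 1.2]
opening: 0.0211
gripper_force: 80.0
```

Emit:
apply_moves --series "10 0 0 0.5 0; 10 0 0 0 0; 10 0 0 0 0"

```text
clock: 22.7
position: [0.5859, -0.0386, 0.0617]
orientation: [[-0.065, 0.998, 0.001], [0.998, 0.065, -0.0], [-0.0, 0.001, -1.0]]
contact_force: [0.1, -3.8, 7.4]
opening: 0.0211
gripper_force: 80.7
```

Emit:
apply_moves --series "10 0 0 0.5 0; 10 0 0 0 0; 10 0 0 0 0"

```text
clock: 23.0
position: [0.5861, -0.0387, 0.0614]
orientation: [[-0.065, 0.998, 0.001], [0.998, 0.065, -0.0], [-0.001, 0.001, -1.0]]
contact_force: [-0.8, -3.6, 10.5]
opening: 0.021
gripper_force: 81.1
```

Contact came at TCP z of 62 mm, as predicted, so the shoulder is on the block. I'll release and back away.

Emit:
apply_moves --series "24 0 0 0 0; 35 0 0 0 0; 50 0 0 0 0; 60 0 0 0 0; 60 0 0 0 0" --squeeze 20

```text
clock: 23.5
position: [0.5853, -0.0383, 0.0607]
orientation: [[-0.065, 0.998, -0.0], [0.998, 0.065, 0.0], [0.0, -0.0, -1.0]]
contact_force: [-0.7, -0.3, -0.5]
opening: 0.06
gripper_force: 0.0
```

Emit:
apply_moves --series "60 0 0 -15 0; 60 0 0 -35 0; 60 0 0 -45 0; 60 0 0 -45 0; 60 0 -40 0 0"

```text
clock: 24.0
position: [0.5526, -0.0415, 0.2079]
orientation: [[-0.065, 0.998, 0.014], [0.998, 0.065, -0.002], [-0.003, 0.014, -1.0]]
contact_force: [1.1, -1.3, 0.2]
opening: 0.0598
gripper_force: 0.0
```

Emit:
apply_moves --series "60 0 -45 0 0; 60 0 0 0 0; 60 0 0 0 0; 60 0 0 0 0"

```text
clock: 24.4
position: [0.5018, -0.044, 0.2017]
orientation: [[-0.065, 0.998, 0.002], [0.998, 0.065, -0.0], [-0.0, 0.002, -1.0]]
contact_force: [-0.2, 0.2, 0.2]
opening: 0.0597
gripper_force: 0.0
```

Run:
```python
from h import *
p,d,c=snap('scene','s2')
g=lambda im:np.clip(255*(im/255.)**.6,0,255).astype('uint8')
cv2.imwrite('pics/s2c.png',cv2.resize(g(p[150:300,230:430]),(800,600),interpolation=cv2.INTER_CUBIC)[:,:,::-1])
q=p.astype(int);m=(q[...,1]>q[...,0]+60)&(q[...,1]>q[...,2]+40)&(d>0);m[:,430:]=0
v,u=np.nonzero(m);P=np.array([w(c,a,b,d[b,a]) for a,b in zip(u,v)]);print(len(P),np.percentile(P[:,2],[2,50,90,98]),P.mean(0))
s=arm.get_state();print(s['position'],s['contact_force'],s['clock'])
```

```text
187 [0.043  0.0937 0.0992 0.1008] [ 0.5878 -0.0349  0.0857]
[ 0.5018 -0.0439  0.2014] [-0.2675  0.3688 -0.3422] 24.45
```

View pics/s2c.png

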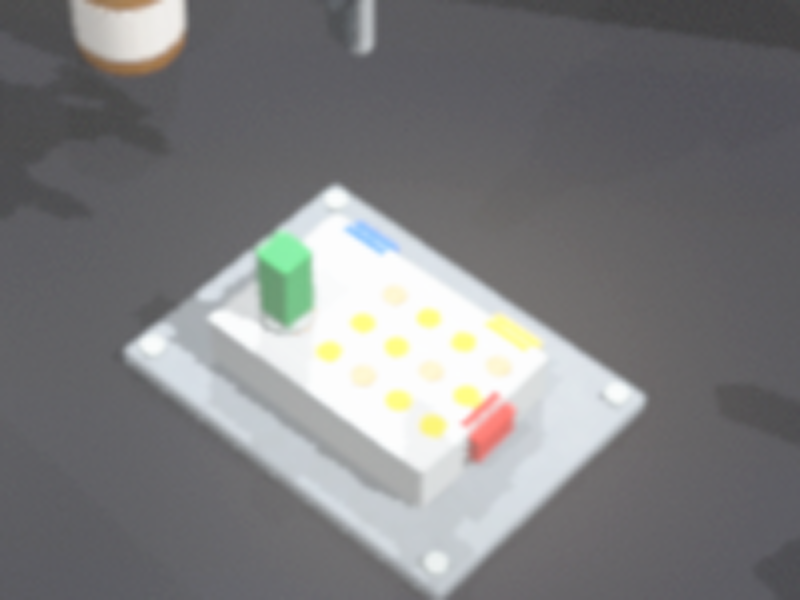

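The pin stands upright with its shoulder on the block, handle top at crop (285,250). Its top measures about 98–100 mm over the bench, against 98 mm expected, so it is home.

```bash
python3 -c "
from cell import arm
print(arm.hand_in())"
```

```text
the job is handed in; nothing more can be done
None
```

I pushed the blue, yellow and red pads in by about 2–2.6 mm each, in that order, then put the pin fully home in the orange-ringed bore, let go, and handed the job in at about 24.5 s with the robot clear.

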